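Check a sloping bore with a go / no-go plug gauge

TASK

Take the double-ended plug gauge from its rest and check the sloping bore of the bare aluminium bearing housing: push the long, thin go end fully home until its collar meets the face, draw it out, then turn the gauge round and press the short, thick no-go end squarely and centrally on the mouth of the bore, with light but definite pressure for about a second, to feel that it is refused. Never force it, leave the other things on the bench where they are, and lay the gauge back in its rest, either way round.

Things in the scene. Friction and masses are not known exactly. Their poses are not given: they have to be found in the camera images.
- gauge: Double-ended steel plug gauge, 158 mm long, 0.28 to 0.56 kg. Origin at its handle's centre, x along its axis towards the go end. Handle square, 24 x 24 mm, x = -46 to 46 mm, flats facing its y and z; at each end a collar 40 mm in diameter, 4 mm thick (to x = +-50 mm). It starts level in the rest, up to 2 mm off the seat; hold it by the middle of the handle, between the saddles.
- go_tip (a point): Centre of the end face of the gauge's go end (gauge x = +90 mm); axes as the gauge's. The go end is 30 mm in diameter and 40 mm long (gauge x = 50 to 90 mm), with a 3 mm chamfer at the tip.
- nogo_tip (a point): Centre of the end face of the gauge's no-go end (gauge x = -68 mm); axes as the gauge's. The no-go end is 36 mm in diameter and 18 mm long (gauge x = -50 to -68 mm).
- housing: Aluminium bearing housing, face 80 x 80 mm, 46 mm thick, immovable. Origin at the centre of the bore's mouth, in the face, 112 mm above the worktop. z is the bore's axis, out of the mouth towards the robot's side and 30 degrees above level; the gauge goes in along -z. y is level. Bore 32 mm in diameter, right through, 1.5 mm chamfer. With the go end fully home go_tip is at z = -40 mm.
- stand_base (a point): Centre of the underside of the fixed fixture that carries the housing (axes: z up, x level, away from the bore's mouth). Base plate 130 x 130 x 12 mm. Two grey cheeks, 12 mm thick, stand 41 to 53 mm either side of the bore's axis, behind the mouth, up to 128 mm high. Nothing stands in front of the housing's face.
- rest_seat (a point): Fixed rest: where the handle's centre lies when the gauge is seated, 47 mm above the worktop. x along the gauge's axis, z up. A 120 x 70 x 12 mm wooden board with two black saddles, 8 mm thick, at x = +-37 mm; each has a 30 mm wide notch for the handle, flared on top: floor 35 mm, walls up to 56 mm above the worktop. 66 mm are clear between the saddles.
- pliers: Black-handled pliers, lying loose on the worktop; a bystander, to be left alone. Origin under its middle.
- tape_measure: Orange tape measure, lying loose on the worktop; a bystander, to be left alone. Origin under its middle.
- steel_offcut: Short steel bar offcut, lying loose on the worktop; a bystander, to be left alone. Origin under its middle.
There are look-alikes about, which are no part of the job. Leave any green look-alike of the part that bears rest_seat alone.

How it is judged (in metres and radians):
On the way, in this order (a step that is already met when the one before it is completed fails the run):
1. the go end is fully home in the bore (z of go_tip in the frame of housing below -0.0375 m and x of go_tip in the frame of housing between -0.003 and 0.003 m and y of go_tip in the frame of housing between -0.003 and 0.003 m and angle between the x axis of gauge and the z axis of housing, either way round below 0.1 rad), for 0.2 s.
2. the no-go end is pressed on the mouth of the bore, square within 6 degrees and within 4 mm of its centre, with at least 4 N, and does not go in (distance between nogo_tip and housing below 0.005 m and x of nogo_tip in the frame of housing between -0.004 and 0.004 m and y of nogo_tip in the frame of housing between -0.004 and 0.004 m and z of nogo_tip in the frame of housing above -0.003 m and angle between the x axis of gauge and the z axis of housing, either way round below 0.105 rad and contact force between gauge and housing above 4 N), for 0.4 s.
At the end, for the whole second after the job is handed in: The gauge lies in its rest, either way round: the centre of its handle within 9 mm of the seat in plan and 4 mm in height, its axis along the rest within 7 degrees, at rest and released (horizontal distance between gauge and rest_seat below 0.009 m and z of gauge in the frame of rest_seat between -0.004 and 0.004 m and angle between the x axis of gauge and the x axis of rest_seat, either way round below 0.12 rad and linear speed of gauge below 0.02 m/s and contact force between the fingers and gauge below 0.1 N); the robot touches nothing.
It fails at once if the gauge is forced against the housing with more than 30 N (contact force between gauge and housing above 30 N).
It fails at once if the robot strikes the housing with more than 10 N (contact force between any of the arm, the fingers and housing above 10 N).
It fails at once if a bystander (pliers, tape measure or steel offcut) is moved by more than 20 mm (distance of any of pliers, tape_measure, steel_offcut from where it was at the start of the episode above 0.02 m).
It also fails if it takes over 61 s, if anything falls off the work surface, if the arm or the gripper's body presses on something with over 40 N, if the wrist force passes 120 N, or if a joint passes its speed limit or range.

ROBOT

A 6-joint arm with a two-finger parallel gripper is mounted at the origin on the work surface; the furniture and walls round the work are solid. World frame = base frame: x ahead of the robot, y to its left, z up, the work surface at z = 0. Lengths are in m, angles in degrees, forces in N, time in s.
With the tool pointing down it reaches from about 0.4 to 0.825 m from the base axis. Payload 7 kg.
Tool frame: the origin (TCP) lies midway between the tips of the shut fingers; the grasp point (between the pads) lies 19 mm behind it; z points along the fingers, y is the direction in which the jaws open and shut (so a half turn about z gives the same grasp; the last joint's range is limited). The gripper opens to 88 mm and grips with 3 to 60 N. Pads are 19 mm wide; open, the fingers measure 130 mm over their backs; the gripper's body (78 mm by 193 mm) begins 47 mm behind the grasp point.
Start: joints at [85.033, 20.546, 0.682, 0, -70.136, -16.507], TCP at [0.247, 0.628, 0.2] pointing down, gripper open.
Joint ranges: [-176.03, 176.03], [-82.01, 121.73], [-58.28, 71.71], [-173.87, 95.51], [-174.79, -0.11], [-173.66, 173.66]. Speed limits (degrees/s): [136.94, 136.94, 172.46, 180, 180, 180].

INTERFACE

Orientations are given as [roll, pitch, yaw] about the fixed x, y, z axes, in that order (R = Rz(yaw) Ry(pitch) Rx(roll)).
In Python, from plant import ctrl gives the robot as it stands. The module is installed in compiled form; this text tells all that it offers.
- The arm moves only by the tool arm_command, never from a script. Its argument "targets" is a list that holds one entry, the list of rows, each a list of 7 numbers: the turn, a rotation vector about the world's x, y, z in rad, then the shift along the world's x, y, z in cm, then the opening, from 0 (shut) to 1 (fully open). A call has 1 to 8 rows; each row is the pose to reach, as a shift and turn from the pose commanded when the call began; what a row does not reach only later rows make up. A row lasts 1/12 s, in which the tool goes at most 41.7 mm and 7.16 degrees, less where a joint would pass 70% of its speed; a pose out of reach is approached as far as the arm can. A call with a gripper value outside its range is refused whole. The fingers move at their own pace and stop on an object; the grip force is fixed at half the most. Time passes only in rows, so rows that repeat a pose let the fingers close. It gives the time, the measured TCP pose, the force and the opening at its end, in the units of the state.
- ctrl.get_obs(): the state, without advancing time (a new reading comes with each control period).
- ctrl.snapshot(name): name is "side" or "top" or "wrist"; returns the picture (400x640x3 uint8, blue, green, red); there is no depth.
- ctrl.camera_model(name): a dict with "K" (3x3 intrinsics, pixels), "xyz" and "rotation" of the camera in the world. Camera axes: x right, y up, looking along -z (the intrinsics and any distortion apply to the point x, -y, -z); pixel columns grow to the right and rows downward; lengths in m; the calibration is good to about 2 mm. A picture is of the moment at which its call begins: read the wrist's pose just before it. camera_model takes no time and is no camera call; for the wrist camera it gives the pose at the moment of the call.
- ctrl.close_job(): hands the job in, once; it reports no verdict.
The state is a dict: "clock": time; "joint_pos": joint angles; "qvel": joint speeds; "tau": joint torques, N m; "tool_pos": TCP position; "orientation": TCP orientation; "force": force on the tool from outside, world axes, zero at the start; "moment": the same for the moment, N m; "opening": finger opening in m.
Only numpy, scipy, OpenCV 4.12 (cv2) and the standard library are available. Lean on these libraries where they do the work, as an engineer would, in place of code of your own. Each camera call takes 0.05 s, during which the arm holds its last target. There are 200 camera calls.

## Working session

There is one attempt and no reset: what is moved stays moved. The work goes in short steps, Python scripts to look and compute and a tool call to move; the robot and the scene stay as the last step left them, time stands still between calls to the robot, and variables do not carry over. Pictures are saved under pics/ and viewed, about 8 in all and at most 12, crops included, and the job is handed in when it is done.

Besides the shell and the picture viewer there is one more tool, called after ">>>" as name([rows], argument=value, ...), one row to a line, values as JSON. arm_command: Moves the arm, as the interface text tells. Its arguments: {"type":"object","properties":{"targets":{"type":"array","items":{"type":"array","items":{"type":"array","items":{"type":"number"}}}}},"required":["targets"]}

```bash
mkdir -p pics; cat > h.py <<'E'
import numpy as np, cv2
from plant import ctrl
def cam(n):
    m=ctrl.camera_model(n); return m
def ray(m,uv):
    K=np.array(m["K"]); 
    d=m.get("distortion"); 
    p=cv2.undistortPoints(np.array([[uv]],float),K,None if d is None else np.array(d,float))[0,0]
    v=np.array(m["rotation"])@np.array([p[0],-p[1],-1]); return np.array(m["xyz"]),v/np.linalg.norm(v)
def atz(m,uv,z):
    o,v=ray(m,uv); return o+v*(z-o[2])/v[2]
def tri(L):
    A=np.zeros((3,3));b=np.zeros(3)
    for m,uv in L:
        o,v=ray(m,uv);P=np.eye(3)-np.outer(v,v);A+=P;b+=P@o
    x=np.linalg.solve(A,b); return x,[np.linalg.norm((np.eye(3)-np.outer(ray(m,u)[1],ray(m,u)[1]))@(x-ray(m,u)[0])) for m,u in L]
def proj(m,X):
    c=np.array(m["rotation"]).T@(np.array(X)-m["xyz"]); q=np.array(m["K"])@np.array([c[0],-c[1],-c[2]]); return q[:2]/q[2]
E
python3 - <<'E'
from h import *
for n in ("side","top","wrist"):
    m=cam(n); print(n,{k:np.round(v,3).tolist() if not isinstance(v,str) else v for k,v in m.items()})
    cv2.imwrite(f"pics/{n}0.png",ctrl.snapshot(n))
print(ctrl.get_obs())
E
```

```text
side {'K': [[428.829, 0.0, 321.085], [0.0, 428.829, 192.029], [0.0, 0.0, 1.0]], 'xyz': [0.05, -1.254, 0.693], 'rotation': [64.859, -1.55, -16.88]}
top {'K': [[468.559, 0.0, 323.764], [0.0, 468.559, 207.167], [0.0, 0.0, 1.0]], 'xyz': [0.333, -0.026, 1.459], 'rotation': [3.21, -0.171, -89.312]}
wrist {'K': [[329.214, 0.0, 317.988], [0.0, 329.214, 204.353], [0.0, 0.0, 1.0]], 'xyz': [0.319, 0.6, 0.384], 'rotation': [-16.597, -0.062, -111.517]}
{'clock': 0.15, 'joint_pos': array([ 8.50315881e+01,  2.05804239e+01,  6.45462110e-01, -1.35628394e-02,
       -7.01345654e+01, -1.65061385e+01]), 'qvel': array([ 0.02011601, -0.21963294,  0.19603636, -0.01191049,  0.11471764,
        0.0504015 ]), 'tau': array([-6.72851329e-04, -5.83276570e+01,  2.93290508e+01,  7.00114042e+00,
        8.80940119e-03, -1.02956619e-04]), 'tool_pos': array([0.24700576, 0.62775641, 0.1990564 ]), 'orientation': array([ 1.79929715e+02, -7.52936789e-03, -2.14791624e+01]), 'force': array([ 0.40845952, -0.55957725, -0.34901374]), 'moment': array([-0.06798982,  0.06037592,  0.04230271]), 'opening': 0.08761643270300279}
```

```bash
python3 - <<'E'
s=open('h.py').read()
s=s.replace('m=ctrl.camera_model(n); return m','m=dict(ctrl.camera_model(n)); m["rotation"]=Rot(m["rotation"]); return m')
s=s.replace('def cam','from scipy.spatial.transform import Rotation as R_\ndef Rot(e): return R_.from_euler("xyz",e,degrees=True).as_matrix()\ndef cam',1)
open('h.py','w').write(s)
import cv2
E
```

```text
(no output)
```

View pics/top0.png

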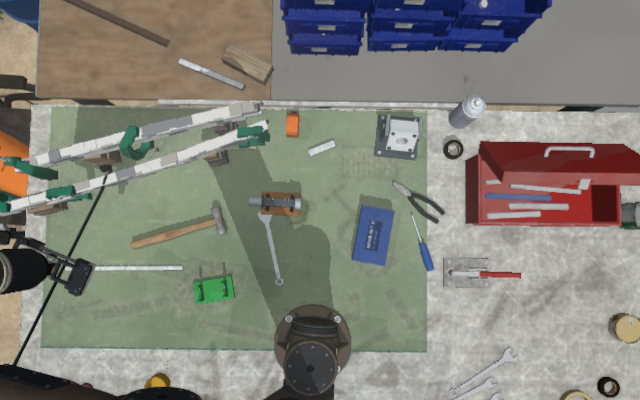

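View pics/side0.png

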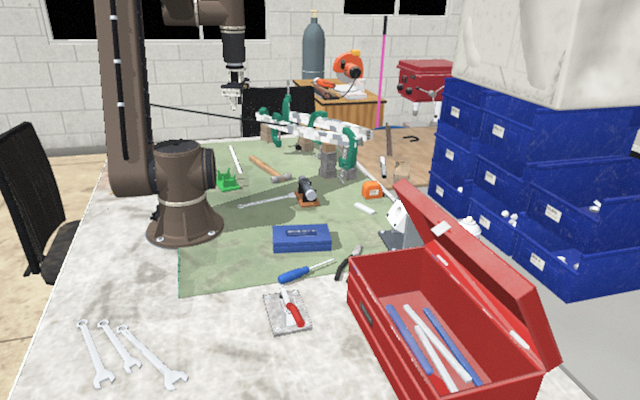

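```bash
python3 - <<'E'
from h import *
m=cam("top")
for n,uv,z in [("gaugeL",(249,201),.047),("gaugeR",(301,205),.047),("gc",(275,203),.047),("house",(402,133),.11),("base bl",(377,156),.012),("base br",(416,158),.012),("base tl",(379,114),.012),("base tr",(420,117),.012),("tape",(292,125),.02),("offcut",(321,148),.01),("pliers",(418,200),.01)]: print(n,atz(m,uv,z).round(3))
im=cv2.imread("pics/top0.png")
a=cv2.resize(im[170:230,230:320],None,fx=7,fy=7,interpolation=cv2.INTER_CUBIC)[:,:400]
cv2.imwrite("pics/c1.png",np.hstack([cv2.resize(im[175:230,235:315],(400,275),interpolation=cv2.INTER_CUBIC),cv2.resize(im[105:160,365:435],(400,275),interpolation=cv2.INTER_CUBIC)]))
E
```

```text
gaugeL [0.428 0.197 0.047]
gaugeR [0.418 0.039 0.047]
gc [0.423 0.118 0.047]
house [ 0.627 -0.254  0.11 ]
base bl [ 0.575 -0.193  0.012]
base br [ 0.571 -0.315  0.012]
base tl [ 0.708 -0.199  0.012]
base tr [ 0.7   -0.327  0.012]
tape [0.668 0.072 0.02 ]
offcut [ 0.599 -0.019  0.01 ]
pliers [ 0.44  -0.321  0.01 ]
```

View pics/c1.png

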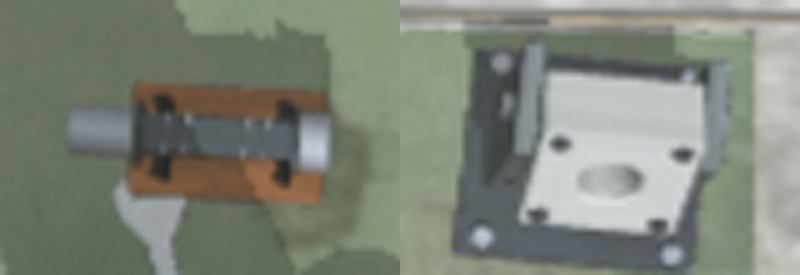

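>>> arm_command([
  [[0,0,-0.63,9,-25.5,5,1],[0,0,-0.63,9,-25.5,5,1],[0,0,-0.63,9,-25.5,5,1],[0,0,-0.63,9,-25.5,5,1],[0,0,-0.63,9,-25.5,5,1],[0,0,-0.63,9,-25.5,5,1],[0,0,-0.63,9,-25.5,5,1],[0,0,-0.63,9,-25.5,5,1]],
])

```text
clock: 0.82
tool_pos: [0.3382, 0.3695, 0.2515]
orientation: [-179.9, 0.1, -57.7]
force: [0.4, 0.6, 0.5]
opening: 0.0876
```

>>> arm_command([
  [[0,0,-0.63,8.6,-25.5,0,1],[0,0,-0.63,8.6,-25.5,0,1],[0,0,-0.63,8.6,-25.5,0,1],[0,0,-0.63,8.6,-25.5,0,1],[0,0,-0.63,8.6,-25.5,0,1],[0,0,-0.63,8.6,-25.5,0,1],[0,0,-0.63,8.6,-25.5,0,1],[0,0,-0.63,8.6,-25.5,0,1]],
])

```text
clock: 1.48
tool_pos: [0.4235, 0.1152, 0.2497]
orientation: [180.0, -0.0, -93.9]
force: [1.0, 0.5, -0.8]
opening: 0.0877
```

```bash
python3 - <<'E'
from h import *
import json
o=ctrl.get_obs(); m=cam("wrist"); im=ctrl.snapshot("wrist"); cv2.imwrite("pics/w1.png",im)
json.dump({k:np.array(v).tolist() for k,v in m.items()},open("w1.json","w"))
print(o["clock"],o["tool_pos"],o["orientation"],o["joint_pos"].round(1),m["xyz"])
E
```

```text
1.4833 [0.42354901 0.11522276 0.24967568] [ 1.79990914e+02 -2.41490262e-02 -9.38611677e+01] [ 41.1  -4.4 -22.5   0.  -71.9 -45. ] [0.41805741 0.03800225 0.43448766]
```

View pics/w1.png

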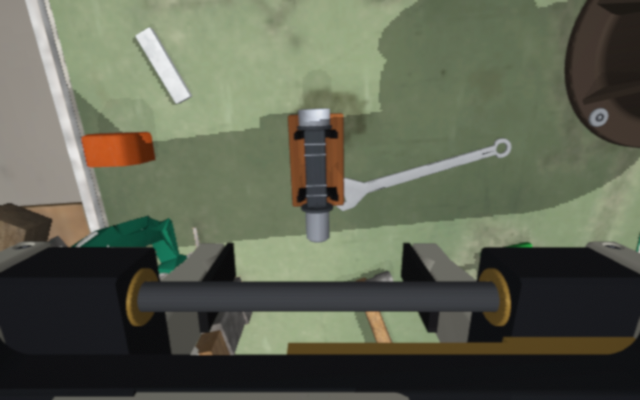

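```bash
python3 - <<'E'
from h import *
import json
w={k:np.array(v) for k,v in json.load(open("w1.json")).items()}; t=cam("top")
for a,b in [((317.5,238),(249,201)),((314.5,111),(301.3,203.5)),((316,160),(273,202.5))]:
    print(*tri([(w,a),(t,b)])); print(atz(w,a,.047),atz(t,b,.047))
im=cv2.imread("pics/w1.png")
cv2.imwrite("pics/c2.png",cv2.resize(im[95:250,270:360],None,fx=3.8,fy=3.8,interpolation=cv2.INTER_CUBIC))
E
```

```text
[0.42854845 0.19627061 0.04985761] [np.float64(0.0009208241734700994), np.float64(0.0009208241734702062)]
[0.42954279 0.19761629 0.047     ] [0.42782823 0.19657362 0.047     ]
[0.42374158 0.04193579 0.00743801] [np.float64(0.0017954979019555136), np.float64(0.0017954979019555904)]
[0.42234493 0.04294878 0.047     ] [0.42219253 0.03860482 0.047     ]
[ 0.43517349  0.14632497 -0.21919195] [np.float64(0.008632500971387591), np.float64(0.008632500971387663)]
[0.42452993 0.09859792 0.047     ] [0.42417497 0.12406519 0.047     ]
```

View pics/c2.png

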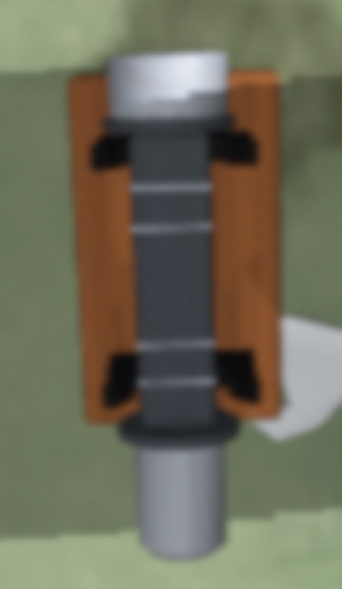

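```bash
python3 - <<'E'
from h import *
import json
w={k:np.array(v) for k,v in json.load(open("w1.json")).items()}; t=cam("top")
print(tri([(w,(316,170.3)),(t,(278.2,202))]),atz(w,(316,170.3),.059),atz(t,(278.2,202),.059))
a=atz(w,(270+172/3.8,95+190/3.8),.059);b=atz(w,(270+177/3.8,95+400/3.8),.059);print(a,b,np.degrees(np.arctan2(*(b-a)[1::-1])))
m=t
for p in ((377,156),(416,158)): pass
print(ctrl.get_obs()["tool_pos"])
E
```

```text
(array([0.42464437, 0.10633439, 0.07031842]), [np.float64(0.0003401376784582365), np.float64(0.0003401376784582331)]) [0.42516094 0.10862265 0.059     ] [0.42508722 0.10725612 0.059     ]
[0.42397526 0.0797097  0.059     ] [0.42698267 0.14454869 0.059     ] 87.34436695171681
[0.42340441 0.11664571 0.24965148]
```

>>> arm_command([
  [[0,0,0.02,7.5,-30,0,1],[0,0,0.02,7.5,-30,0,1],[0,0,0.02,7.5,-30,0,1],[0,0,0.02,7.5,-30,0,1],[0,0,0.02,7.5,-30,0,1],[0,0,0.02,7.5,-30,0,1],[0,0,0.02,7.5,-30,0,1],[0,0,0.02,7.5,-30,0,1]],
])

```text
clock: 2.2
tool_pos: [0.4992, -0.1846, 0.249]
orientation: [179.9, -0.0, -92.6]
force: [0.3, 0.2, -0.3]
opening: 0.0876
```

```bash
cat > snap.py <<'E'
from h import *
import json,sys
n=sys.argv[1]
o=ctrl.get_obs(); m=cam("wrist"); im=ctrl.snapshot("wrist"); cv2.imwrite(f"pics/{n}.png",im)
json.dump({k:np.array(v).tolist() for k,v in m.items()},open(f"{n}.json","w"))
print(o["clock"],o["tool_pos"].round(4),o["orientation"].round(2),o["joint_pos"].round(1),o["force"].round(2))
E
python3 snap.py w2
```

```text
2.2 [ 0.4992 -0.1846  0.249 ] [ 1.7994e+02 -4.0000e-02 -9.2570e+01] [  0.9   5.3 -12.7   0.  -72.   -3.4] [ 0.27  0.21 -0.34]
```

>>> arm_command([
  [[0,0,0,10,2,4,1],[0,0,0,10,2,4,1],[0,0,0,10,2,4,1],[0,0,0,10,2,4,1],[0,0,0,10,2,4,1],[0,0,0,10,2,4,1]],
])

```text
clock: 2.75
tool_pos: [0.598, -0.1607, 0.2887]
orientation: [179.9, 0.0, -92.5]
force: [-0.9, 0.2, -0.6]
opening: 0.0875
```

```bash
python3 snap.py w3; python3 - <<'E'
from h import *
import json
C=[]
for n in ("w2","w3"):
    w={k:np.array(v) for k,v in json.load(open(n+".json")).items()}
    c=proj(w,[.61,-.255,.11]); print(n,c)
    x=int(np.clip(c[0]-70,0,500));y=int(np.clip(c[1]-75,0,250)); print(x,y)
    C.append(cv2.resize(cv2.imread(f"pics/{n}.png")[y:y+150,x:x+140],None,fx=2.85,fy=4 if 0 else 2.85,interpolation=cv2.INTER_CUBIC))
cv2.imwrite("pics/c3.png",np.hstack(C)[:, :800])
E
```

```text
2.75 [ 0.598  -0.1607  0.2887] [ 1.799e+02  1.000e-02 -9.246e+01] [  3.   13.    1.6  -0.  -78.7  -5.4] [-0.92  0.23 -0.57]
w2 [198.05407023 119.4789697 ]
128 44
w3 [302.09749986  89.78071737]
232 14
```

View pics/c3.png

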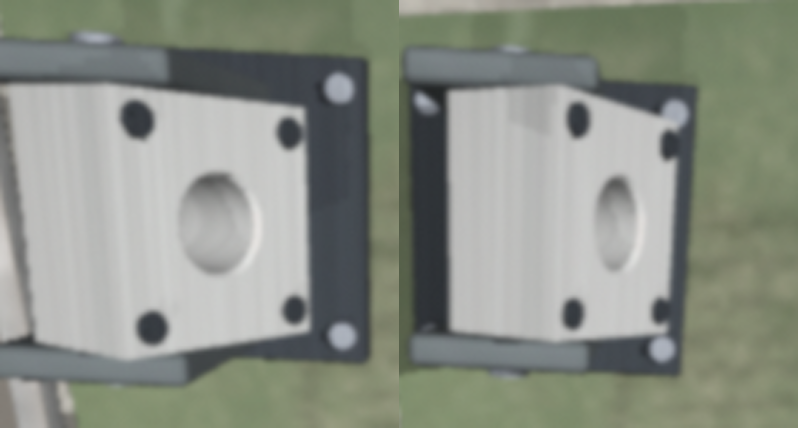

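```bash
cat > fit.py <<'E'
from h import *
import json
from scipy.optimize import least_squares
def L(n): return {k:np.array(v) for k,v in json.load(open(n+".json")).items()}
S=2.85
obs={}
l={'A':(138,119),'B':(289,133),'C':(153,328),'D':(294,310),'O':(220,223),'a':(105,83),'b':(305,107),'c':(125,360),'d':(308,332)}
r={'A':(578,119),'B':(670,145),'C':(573,314),'D':(661,311),'O':(620,223),'a':(561,85),'b':(676,117),'c':(559,343),'d':(673,334)}
obs=[(L("w2"),{k:(128+u/S,44+v/S) for k,(u,v) in l.items()}),(L("w3"),{k:(232+(u-399)/S,14+v/S) for k,(u,v) in r.items()})]
# housing frame: z axis out of mouth; u = up along face ; y level
def pts(q):
    x,y,z,ps,p=q[:5]; c,s=np.cos(ps),np.sin(ps)
    f=np.array([c,s,0]); lat=np.array([-s,c,0]); up=np.array([.5*c,.5*s,np.cos(np.pi/6)])
    o=np.array([x,y,z]); P={'O':o}
    for ks,h in (('ABCD',p),('abcd',.04)):
        for k,(a,b) in zip(ks,((1,1),(-1,1),(1,-1),(-1,-1))): P[k]=o+h*(a*up+b*lat)
    return P
def res(q):
    P=pts(q); return np.concatenate([proj(m,P[k])-uv for m,d in obs for k,uv in d.items()])
if __name__=="__main__":
    s=least_squares(res,[.6,-.255,.112,-.05,.03],loss='soft_l1')
    print(s.x[:5].round(4),np.degrees(s.x[3])); print(res(s.x).reshape(2,9,2).round(1).tolist())
    for k in 'ABCDO': print(k,*[np.round(v,4) for v in tri([(m,d[k]) for m,d in obs])])
E
python3 fit.py
```

```text
[ 0.6041 -0.2511  0.0933 -0.0811 -0.0273] -4.647492565167141
[[[52.4, 9.5], [-43.9, 1.8], [49.2, -11.5], [-41.2, -0.3], [5.1, 0.3], [15.0, 94.3], [4.4, 76.3], [0.2, -94.1], [0.9, -77.2]], [[26.8, 14.3], [-32.1, -0.9], [26.6, -4.9], [-29.9, -3.1], [-1.2, 1.8], [-1.9, 89.2], [-4.8, 74.8], [-0.3, -86.3], [-0.8, -71.7]]]
A [ 0.6138 -0.2839  0.1391] [0. 0.]
B [ 0.5824 -0.2805  0.0882] [0.0002 0.0002]
C [ 0.6196 -0.222   0.139 ] [0. 0.]
D [ 0.5882 -0.2192  0.0879] [0.0001 0.0001]
O [ 0.6023 -0.2522  0.1138] [0.0001 0.0001]
```

```bash
sed -i 's/((1,1),(-1,1),(1,-1),(-1,-1))/((1,-1),(-1,-1),(1,1),(-1,1))/' fit.py; python3 fit.py; python3 - <<'E'
from h import *
print(cam("top")["xyz"], [proj(cam("top"),p) for p in ([.6015,-.2515,.1125],)])
E
```

```text
[ 0.6013 -0.2515  0.1142 -0.0882  0.0308] -5.054040107618036
[[[-0.9, 0.2], [-0.6, -0.2], [-0.6, 0.1], [-0.3, -0.2], [1.1, 0.7], [-0.0, -0.1], [0.1, -0.1], [1.2, 0.5], [1.2, -0.2]], [[-0.1, 0.1], [-0.8, -0.5], [0.1, -0.2], [-0.4, -0.3], [1.0, 0.5], [0.4, -0.6], [1.5, 1.5], [-0.5, -0.4], [-1.2, -0.5]]]
A [ 0.6138 -0.2839  0.1391] [0. 0.]
B [ 0.5824 -0.2805  0.0882] [0.0002 0.0002]
C [ 0.6196 -0.222   0.139 ] [0. 0.]
D [ 0.5882 -0.2192  0.0879] [0.0001 0.0001]
O [ 0.6023 -0.2522  0.1138] [0.0001 0.0001]
[ 0.33270075 -0.02608846  1.45896398] [array([401.15338773, 141.62555154])]
```

>>> arm_command([
  [[0,0,-0.004,-17.3,26.9,-9,1],[0,0,-0.004,-17.3,26.9,-9,1],[0,0,-0.004,-17.3,26.9,-9,1],[0,0,-0.004,-17.3,26.9,-9,1],[0,0,-0.004,-17.3,26.9,-9,1],[0,0,-0.004,-17.3,26.9,-9,1],[0,0,-0.004,-17.3,26.9,-9,1],[0,0,-0.004,-17.3,26.9,-9,1]],
])

```text
clock: 3.47
tool_pos: [0.423, 0.1078, 0.1995]
orientation: [-180.0, 0.1, -92.8]
force: [0.7, 1.2, -0.4]
opening: 0.0875
```

>>> arm_command([
  [[0,0,0,0,0,-10,1],[0,0,0,0,0,-10,1],[0,0,0,0,0,-10,1],[0,0,0,0,0,-10,1],[0,0,0,0,0,-10,1]],
])

```text
clock: 3.88
tool_pos: [0.4245, 0.1066, 0.0999]
orientation: [180.0, -0.1, -92.7]
force: [0.5, 0.1, 0.8]
opening: 0.0875
```

```bash
python3 snap.py w4
```

```text
3.8833 [0.4245 0.1066 0.0999] [ 1.7996e+02 -7.0000e-02 -9.2720e+01] [ 40.1   3.4 -36.    0.  -50.6 -42.8] [0.45 0.06 0.75]
```

>>> arm_command([
  [[0,0,0,0,0.1,-3,1],[0,0,0,0,0.1,-6,1],[0,0,0,0,0.1,-7.1,1],[0,0,0,0,0.1,-7.1,1],[0,0,0,0,0.1,-7.1,1]],
])

```text
clock: 4.35
tool_pos: [0.4262, 0.1084, 0.0301]
orientation: [-179.9, 0.0, -92.8]
force: [0.1, 0.3, -0.3]
opening: 0.0875
```

>>> arm_command([
  [[0,0,0,0,0,0,0],[0,0,0,0,0,0,0],[0,0,0,0,0,0,0],[0,0,0,0,0,0,0],[0,0,0,0,0,0,0],[0,0,0,0,0,0,0],[0,0,0,0,0,0,0],[0,0,0,0,0,0,0]],
])

```text
clock: 5.02
tool_pos: [0.4251, 0.1081, 0.0288]
orientation: [180.0, -0.0, -92.8]
force: [-0.6, -0.1, -0.2]
opening: 0.0397
```

>>> arm_command([
  [[0,0,0,0,0,0,0],[0,0,0,0,0,0,0],[0,0,0,0,0,0,0]],
])

```text
clock: 5.27
tool_pos: [0.4255, 0.1083, 0.0289]
orientation: [-180.0, 0.0, -92.7]
force: [0.7, 0.4, -0.8]
opening: 0.0233
```

>>> arm_command([
  [[0,0,0,0,0,0,0],[0,0,0,0,0,0,0],[0,0,0,0,0,2,0],[0,0,0,0,0,4,0],[0,0,0,0,0,7,0],[0,0,0,0,0,10,0],[0,0,0,0,0,14,0],[0,0,0,0,0,18,0]],
])

```text
clock: 5.93
tool_pos: [0.4233, 0.1072, 0.2092]
orientation: [179.8, -0.1, -92.8]
force: [0.8, 1.3, -3.7]
opening: 0.0229
```

```bash
python3 snap.py w5; python3 - <<'E'
from h import *
im=cv2.imread("pics/w5.png"); cv2.imwrite("pics/c5.png",im)
E
```

```text
5.9333 [0.4233 0.1072 0.2092] [ 1.7981e+02 -9.0000e-02 -9.2780e+01] [ 40.2  -2.9 -26.5  -0.1 -66.6 -42.9] [ 0.76  1.29 -3.73]
```

View pics/w5.png

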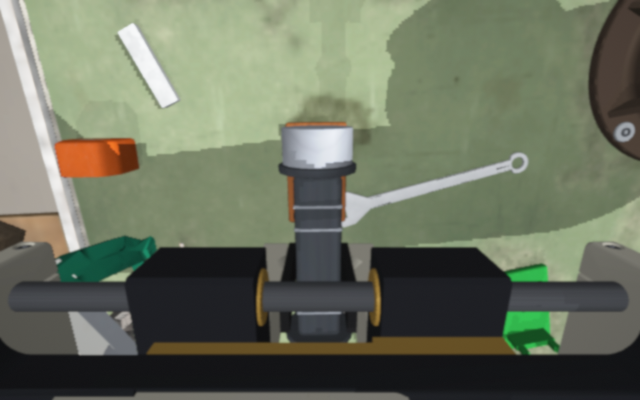

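```bash
python3 - <<'E'
from h import *
import json
w={k:np.array(v) for k,v in json.load(open("w5.json")).items()}
o=np.array([.4233,.1072,.2092]);R=Rot([179.81,-.09,-92.78])
for p in ([.068,0,-.037],[.05,0,-.039],[.046,0,-.039],[.046,.02,-.019],[.046,-.02,-.019],[.068,.018,-.019],[.068,-.018,-.019],[.03,.012,-.031],[.03,-.012,-.031]): print(p,proj(w,o+R@np.array(p)).round(1))
im=cv2.imread("pics/w5.png")
g=cv2.cvtColor(im,6).astype(int)
print(g[115:240:1,318])
for v in (150,169,195,230): print(v,np.c_[np.arange(275,362),g[v,275:362]].ravel().tolist()[1::2])
E
```

```text
[0.068, 0, -0.037] [317.3 128.6]
[0.05, 0, -0.039] [317.4 170. ]
[0.046, 0, -0.039] [317.4 178.8]
[0.046, 0.02, -0.019] [356.7 170.5]
[0.046, -0.02, -0.019] [278.2 170.5]
[0.068, 0.018, -0.019] [354.1 126.2]
[0.068, -0.018, -0.019] [280.7 126.2]
[0.03, 0.012, -0.031] [342.  207.4]
[0.03, -0.012, -0.031] [292.9 207.4]
[129 123 119 116 115 113 106 103 113 120 116 107 108 131 174 209 220 222
 222 223 223 224 225 225 225 226 225 225 224 224 223 222 221 220 218 217
 218 218 219 220 221 221 221 222 222 223 223 223 223 222 222 218 198 150
  91  65  66  68  67  66  65  63  61  59  62  67  71  72  73  73  73  73
  72  73  73  74  72  74  73  74  73  73  73  73  73  70  67  66  65  71
  92 122 132 116  85  68  64  65  65  65  65  65  65  65  68  72  74  73
  73  73  73  73  79 102 133 147 129  94  76  73  73  72  72  72  72]
150 [129, 128, 127, 127, 126, 124, 121, 115, 113, 115, 118, 124, 128, 133, 137, 140, 144, 147, 151, 154, 158, 163, 168, 173, 177, 181, 184, 187, 190, 192, 195, 196, 199, 201, 203, 204, 205, 207, 208, 210, 212, 214, 216, 217, 219, 220, 222, 224, 226, 227, 228, 229, 230, 230
[... 653 characters left out ...]
2, 72, 72, 73, 73, 73, 74, 74, 75, 75, 75, 74, 74, 74, 74, 73, 73, 73, 74, 74, 74, 74, 73, 73, 72, 72, 72, 70, 71, 72, 72, 74, 74, 75, 76, 73, 70, 67, 62, 59, 65, 84, 98, 114, 148, 184, 204, 209, 209, 209, 207, 204, 200, 197, 191, 185, 177, 167, 156, 146, 138]
230 [129, 129, 129, 129, 130, 129, 129, 129, 130, 130, 130, 130, 130, 131, 130, 131, 130, 130, 127, 128, 132, 134, 133, 131, 132, 135, 139, 140, 141, 141, 142, 142, 143, 142, 142, 142, 143, 146, 147, 148, 148, 148, 148, 147, 144, 143, 141, 140, 140, 141, 142, 143, 143, 145, 146, 147, 148, 147, 146, 145, 145, 147, 147, 147, 144, 139, 131, 125, 123, 125, 126, 126, 126, 125, 124, 123, 123, 123, 123, 122, 121, 121, 120, 120, 120, 120, 120]
```

```bash
cat > plan.py <<'E'
from h import *
import sys
ps=np.radians(-5.05); O=np.array([.6012,-.2515,.1125])
def frame(ps=ps):
    c,s=np.cos(ps),np.sin(ps)
    n=np.array([-c*np.sqrt(3)/2,-s*np.sqrt(3)/2,.5]); up=np.array([.5*c,.5*s,np.sqrt(3)/2]); return n,up,np.cross(up,n)
def target(end,s,O=O,ps=ps):
    n,up,lat=frame(ps); x=n if end=="go" else -n; z=-up
    R=np.c_[x,np.cross(z,x),z]; L=.09 if end=="go" else .068
    return O+(s+L)*n+.019*z,R
def avg(k=1):
    o=ctrl.get_obs(); return o["tool_pos"],Rot(o["orientation"]),o
def delta(T,frac=1.):
    p,R,o=avg(); rv=R_.from_matrix(T[1]@R.T).as_rotvec()
    print("turn",(rv*frac).round(4),"shift cm",((T[0]-p)*100*frac).round(2),"deg",np.degrees(np.linalg.norm(rv)).round(1),"force",o["force"].round(1),"t",o["clock"],"J",o["joint_pos"].round(0))
def where(end,O=O,ps=ps):
    p,R,o=avg(); n,up,lat=frame(ps); sg=1 if end=="go" else -1; L=.09 if end=="go" else .068
    tip=p-.019*R[:,2]-sg*R[:,0]*L; d=tip-O
    f=o["force"]; print("tip in housing: up %.1f lat %.1f z %.1f mm"%tuple(1000*np.array([d@up,d@lat,d@n])),"angle",np.degrees(np.arccos(np.clip(sg*R[:,0]@n,-1,1))).round(2),"F up/lat/n",np.round([f@up,f@lat,f@n],1),"t",o["clock"])
if __name__=="__main__":
    e,s=sys.argv[1],float(sys.argv[2]); delta(target(e,s),float(sys.argv[3]) if len(sys.argv)>3 else 1); where(e)
E
python3 plan.py go 0.06; python3 plan.py go .06 .5
```

```text
turn [-0.38    0.4485 -1.5732] shift cm [  3.45 -34.81  -4.68] deg 96.2 force [5.7 0.6 7.1] t 5.9833 J [ 40.  -3. -26.   0. -67. -43.]
tip in housing: up 3.8 lat -433.5 z 242.7 mm angle 92.15 F up/lat/n [ 8.9 -1.1 -1.4] t 5.9833
turn [-0.19    0.2242 -0.7866] shift cm [  1.73 -17.4   -2.34] deg 96.2 force [5.7 0.6 7.1] t 5.9833 J [ 40.  -3. -26.   0. -67. -43.]
tip in housing: up 3.8 lat -433.5 z 242.7 mm angle 92.15 F up/lat/n [ 8.9 -1.1 -1.4] t 5.9833
```

>>> arm_command([
  [[-0.19,0.224,-0.787,1.7,-17.4,2,0],[-0.19,0.224,-0.787,1.7,-17.4,2,0],[-0.19,0.224,-0.787,1.7,-17.4,2,0],[-0.19,0.224,-0.787,1.7,-17.4,2,0],[-0.19,0.224,-0.787,1.7,-17.4,2,0],[-0.19,0.224,-0.787,1.7,-17.4,2,0],[-0.19,0.224,-0.787,1.7,-17.4,2,0],[-0.19,0.224,-0.787,1.7,-17.4,2,0]],
])

```text
clock: 6.65
tool_pos: [0.442, -0.066, 0.2266]
orientation: [173.0, -15.2, -137.6]
force: [0.6, 0.7, -5.2]
opening: 0.0232
```

```bash
python3 plan.py go .06
```

```text
turn [-0.1955  0.2139 -0.7761] shift cm [  2.03 -17.32  -5.56] deg 47.5 force [ 0.6  0.7 -5.2] t 6.65 J [ 17.   9. -14.   0. -84. -65.]
tip in housing: up 38.6 lat -236.9 z 150.7 mm angle 45.93 F up/lat/n [-4.2 -0.7 -3. ] t 6.65
```

>>> arm_command([
  [[-0.195,0.214,-0.776,2.0,-17.3,-5.5,0],[-0.195,0.214,-0.776,2.0,-17.3,-5.5,0],[-0.195,0.214,-0.776,2.0,-17.3,-5.5,0],[-0.195,0.214,-0.776,2.0,-17.3,-5.5,0],[-0.195,0.214,-0.776,2.0,-17.3,-5.5,0],[-0.195,0.214,-0.776,2.0,-17.3,-5.5,0],[-0.195,0.214,-0.776,2.0,-17.3,-5.5,0],[-0.195,0.214,-0.776,2.0,-17.3,-5.5,0]],
])

```text
clock: 7.32
tool_pos: [0.4619, -0.2393, 0.1716]
orientation: [180.0, -29.9, 175.2]
force: [-0.0, -0.4, -5.0]
opening: 0.0231
```

>>> arm_command([
  [[0,0,0,0,0,0,0],[0,0,0,0,0,0,0],[0,0,0,0,0,0,0],[0,0,0,0,0,0,0]],
])

```text
clock: 7.65
tool_pos: [0.4622, -0.2383, 0.1744]
orientation: [180.0, -29.7, 175.5]
force: [-0.5, -0.5, -4.1]
opening: 0.0232
```

```bash
python3 plan.py go .01; python3 - <<'E'
from h import *
import json
S=ctrl.snapshot("side");T=ctrl.snapshot("top");m=cam("side");t=cam("top")
cv2.imwrite("pics/s6.png",S);cv2.imwrite("pics/t6.png",T)
C=[]
for im,mm in ((S,m),(T,t)):
    c=proj(mm,[.56,-.25,.13]);print(c);x,y=int(c[0])-40,int(c[1])-40
    C.append(cv2.resize(im[max(y,0):y+80,x:x+80],(400,400),interpolation=cv2.INTER_CUBIC))
cv2.imwrite("pics/c6.png",np.hstack(C))
E
```

```text
turn [ 0.0001  0.0055 -0.0094] shift cm [ 4.33 -0.47 -2.83] deg 0.6 force [-0.5 -0.5 -4.1] t 7.65 J [ -5.  27.  -1.   0. -93. -89.]
tip in housing: up 3.3 lat -1.8 z 62.0 mm angle 0.57 F up/lat/n [-3.8  0.6 -1.6] t 7.65
[383.48540457 206.85585833]
[401.61640026 154.79435153]
```

View pics/c6.png

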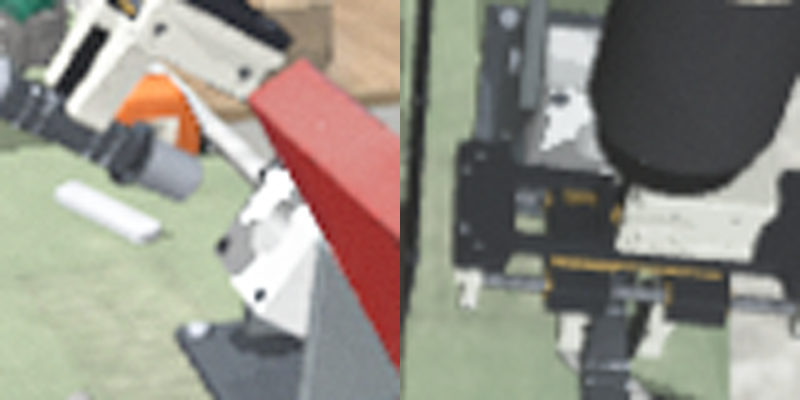

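>>> arm_command([
  [[0,0.0055,-0.009,1.0,-0.3,-0.9,0],[0,0.0055,-0.009,2.0,-0.4,-1.5,0],[0,0.0055,-0.009,3.2,-0.45,-2.2,0],[0,0.0055,-0.009,4.3,-0.5,-2.8,0],[0,0.0055,-0.009,4.3,-0.5,-2.8,0],[0,0.0055,-0.009,4.3,-0.5,-2.8,0],[0,0.0055,-0.009,4.3,-0.5,-2.8,0],[0,0.0055,-0.009,4.3,-0.5,-2.8,0]],
])

```text
clock: 8.42
tool_pos: [0.5051, -0.2439, 0.1459]
orientation: [-180.0, -30.1, 174.8]
force: [0.8, -1.7, -4.3]
opening: 0.0228
```

```bash
python3 plan.py go -.015; python3 - <<'E'
from plan import *
S=ctrl.snapshot("side");cv2.imwrite("pics/s7.png",S)
where("go")
cv2.imwrite("pics/c7.png",cv2.resize(S[155:235,340:420],(600,600),interpolation=cv2.INTER_CUBIC))
E
```

```text
turn [ 0.0005 -0.0018  0.0021] shift cm [ 2.2  -0.11 -1.24] deg 0.2 force [ 0.8 -1.7 -4.3] t 8.4167 J [ -6.  32.   4.   0. -93. -90.]
tip in housing: up -0.4 lat 1.1 z 10.2 mm angle 0.16 F up/lat/n [-3.3  1.6 -3. ] t 8.4167
tip in housing: up -0.3 lat 1.1 z 10.3 mm angle 0.15 F up/lat/n [-4.8 -0.2 -2.9] t 8.4667
```

View pics/c7.png

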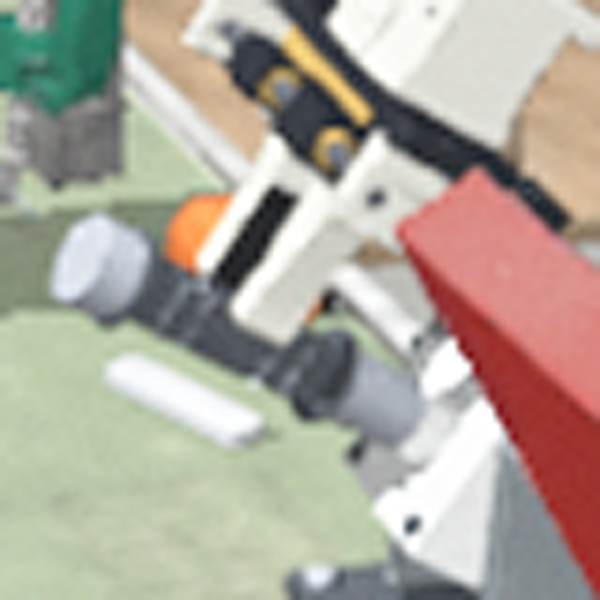

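>>> arm_command([
  [[0,0,0,0.3,-0.08,-0.15,0],[0,0,0,0.6,-0.1,-0.35,0],[0,0,0,0.9,-0.1,-0.5,0],[0,0,0,1.2,-0.1,-0.7,0],[0,0,0,1.5,-0.1,-0.85,0],[0,0,0,1.5,-0.1,-0.85,0],[0,0,0,1.5,-0.1,-0.85,0]],
])

```text
clock: 9.05
tool_pos: [0.5202, -0.2448, 0.137]
orientation: [-180.0, -30.1, 174.8]
force: [-0.3, -0.8, -4.2]
opening: 0.0229
```

```bash
python3 plan.py go -.030
```

```text
turn [ 0.0004 -0.0022  0.0022] shift cm [ 1.97 -0.12 -1.09] deg 0.2 force [-0.3 -0.8 -4.2] t 9.05 J [ -6.  34.   6.   0. -93. -90.]
tip in housing: up -0.6 lat 0.7 z -7.5 mm angle 0.18 F up/lat/n [-3.8  0.8 -1.9] t 9.05
```

>>> arm_command([
  [[0,0,0,0.3,-0.02,-0.17,0],[0,0,0,0.6,-0.04,-0.33,0],[0,0,0,0.9,-0.07,-0.5,0],[0,0,0,1.2,-0.1,-0.67,0],[0,0,0,1.6,-0.12,-0.89,0],[0,0,0,2.0,-0.14,-1.1,0],[0,0,0,2.0,-0.14,-1.1,0],[0,0,0,2.0,-0.14,-1.1,0]],
])

```text
clock: 9.72
tool_pos: [0.5402, -0.2462, 0.1259]
orientation: [-180.0, -30.1, 174.8]
force: [-0.4, 0.3, -3.9]
opening: 0.0231
```

```bash
python3 plan.py go -.040
```

```text
turn [ 0.0004 -0.0024  0.0022] shift cm [ 0.84 -0.06 -0.48] deg 0.2 force [-0.4  0.3 -3.9] t 9.7167 J [ -6.  36.   9.   0. -93. -90.]
tip in housing: up -0.2 lat 0.3 z -30.4 mm angle 0.18 F up/lat/n [-3.6 -0.2 -1.6] t 9.7167
```

>>> arm_command([
  [[0,0,0,0.25,-0.02,-0.14,0],[0,0,0,0.5,-0.04,-0.28,0],[0,0,0,0.65,-0.05,-0.37,0],[0,0,0,0.65,-0.05,-0.37,0],[0,0,0,0.65,-0.05,-0.37,0]],
])

```text
clock: 10.13
tool_pos: [0.5466, -0.2468, 0.1224]
orientation: [-180.0, -30.1, 174.8]
force: [0.4, -0.1, -4.6]
opening: 0.0231
```

>>> arm_command([
  [[0,0,0,0.05,0,-0.03,0],[0,0,0,0.1,0,-0.06,0],[0,0,0,0.1,0,-0.06,0],[0,0,0,0.1,0,-0.06,0]],
])

```text
clock: 10.47
tool_pos: [0.5476, -0.2468, 0.122]
orientation: [-180.0, -30.1, 174.8]
force: [0.5, 0.5, -4.3]
opening: 0.0227
```

```bash
python3 plan.py go -.040
```

```text
turn [ 0.0004 -0.0018  0.0023] shift cm [ 0.1  -0.01 -0.09] deg 0.2 force [ 0.5  0.5 -4.3] t 10.4667 J [ -6.  37.  10.   0. -93. -90.]
tip in housing: up 0.2 lat 0.2 z -38.7 mm angle 0.16 F up/lat/n [-3.5 -0.6 -2.5] t 10.4667
```

Now creep in 0.5 mm steps until the collar touches.

>>> arm_command([
  [[0,0,0,0.05,0,-0.03,0],[0,0,0,0.05,0,-0.03,0],[0,0,0,0.09,0,-0.05,0],[0,0,0,0.09,0,-0.05,0]],
])

```text
clock: 10.8
tool_pos: [0.5485, -0.2468, 0.1214]
orientation: [-180.0, -30.1, 174.8]
force: [0.3, -0.0, -4.4]
opening: 0.023
```

```bash
python3 plan.py go -.040
```

```text
turn [ 0.0005 -0.0018  0.0022] shift cm [ 0.01 -0.01 -0.04] deg 0.2 force [ 0.3 -0.  -4.4] t 10.8 J [ -5.  37.  10.   0. -93. -90.]
tip in housing: up 0.1 lat 0.1 z -39.8 mm angle 0.16 F up/lat/n [-3.6  0.  -2.4] t 10.8
```

>>> arm_command([
  [[0,0,0,0.04,0,-0.03,0],[0,0,0,0.04,0,-0.03,0],[0,0,0,0.08,0,-0.05,0],[0,0,0,0.08,0,-0.05,0]],
])

```text
clock: 11.13
tool_pos: [0.5493, -0.2468, 0.1209]
orientation: [-180.0, -30.1, 174.8]
force: [0.3, 0.2, -4.1]
opening: 0.0231
```

```bash
python3 plan.py go -.040
```

```text
turn [ 0.0005 -0.0019  0.0022] shift cm [-0.07 -0.    0.01] deg 0.2 force [ 0.3  0.2 -4.1] t 11.1333 J [ -5.  37.  10.   0. -93. -90.]
tip in housing: up 0.1 lat 0.1 z -40.7 mm angle 0.17 F up/lat/n [-3.5 -0.2 -2.3] t 11.1333
```

>>> arm_command([
  [[0,0,0,0.04,0,-0.03,0],[0,0,0,0.04,0,-0.03,0],[0,0,0,0.08,0,-0.05,0],[0,0,0,0.08,0,-0.05,0]],
])

```text
clock: 11.47
tool_pos: [0.5499, -0.2468, 0.1206]
orientation: [-180.0, -30.1, 174.8]
force: [-1.7, 0.2, -3.2]
opening: 0.0233
```

```bash
python3 plan.py go -.040
```

```text
turn [ 0.0005 -0.0025  0.0023] shift cm [-0.13 -0.    0.04] deg 0.2 force [-1.7  0.2 -3.2] t 11.4667 J [ -5.  37.  10.   0. -93. -90.]
tip in housing: up 0.0 lat 0.1 z -41.3 mm angle 0.19 F up/lat/n [-3.6 -0.1 -0.1] t 11.4667
```

>>> arm_command([
  [[0,0,0,0.03,0,-0.02,0],[0,0,0,0.05,0,-0.03,0],[0,0,0,0.05,0,-0.03,0],[0,0,0,0.05,0,-0.03,0],[0,0,0,0.05,0,-0.03,0],[0,0,0,0.05,0,-0.03,0]],
])

```text
clock: 11.97
tool_pos: [0.5501, -0.2467, 0.1206]
orientation: [-180.0, -30.2, 174.8]
force: [-4.8, 2.2, 1.8]
opening: 0.0234
```

```bash
python3 plan.py go .06
```

```text
turn [ 0.0004 -0.0029  0.0022] shift cm [-8.77  0.75  5.05] deg 0.2 force [-4.8  2.2  1.8] t 11.9667 J [ -5.  37.  10.   0. -93. -90.]
tip in housing: up 0.0 lat -0.0 z -41.5 mm angle 0.21 F up/lat/n [-1.  -1.8  5.2] t 11.9667
```

>>> arm_command([
  [[0,0,0,-0.5,0.04,0.28,0],[0,0,0,-1.5,0.13,0.86,0],[0,0,0,-3,0.26,1.73,0],[0,0,0,-4.5,0.39,2.6,0],[0,0,0,-6.5,0.56,3.75,0],[0,0,0,-8.6,0.74,4.97,0],[0,0,0,-10.6,0.91,6.1,0],[0,0,0,-12,1.0,7,0]],
])

```text
clock: 12.63
tool_pos: [0.4291, -0.2366, 0.1914]
orientation: [-180.0, -30.0, 174.8]
force: [-0.2, 0.2, -4.3]
opening: 0.023
```

```bash
python3 plan.py go .10; python3 plan.py nogo .08
```

```text
turn [0.0005 0.0007 0.0024] shift cm [-0.13  0.04 -0.03] deg 0.1 force [-0.2  0.2 -4.3] t 12.6333 J [ -6.  23.  -4.   0. -93. -90.]
tip in housing: up 1.0 lat 0.5 z 99.0 mm angle 0.14 F up/lat/n [-3.8 -0.2 -1.9] t 12.6333
turn [-1.5624  0.1393 -2.7193] shift cm [ 3.49 -0.28 -2.13] deg 179.9 force [-0.2  0.2 -4.3] t 12.6333 J [ -6.  23.  -4.   0. -93. -90.]
tip in housing: up 0.9 lat 0.2 z 257.0 mm angle 179.86 F up/lat/n [-3.8 -0.2 -1.9] t 12.6333
```

>>> arm_command([
  [[0.391,-0.0345,0.68,0,0,0,0],[0.391,-0.0345,0.68,0,0,0,0],[0.391,-0.0345,0.68,0,0,0,0],[0.391,-0.0345,0.68,0,0,0,0],[0.391,-0.0345,0.68,0,0,0,0],[0.391,-0.0345,0.68,0,0,0,0],[0.391,-0.0345,0.68,0,0,0,0],[0.391,-0.0345,0.68,0,0,0,0]],
])

```text
clock: 13.3
tool_pos: [0.4306, -0.2367, 0.1904]
orientation: [157.9, -20.7, -136.0]
force: [0.4, -0.3, -4.2]
opening: 0.023
```

>>> arm_command([
  [[0.391,-0.0345,0.68,0,0,0,0],[0.391,-0.0345,0.68,0,0,0,0],[0.391,-0.0345,0.68,0,0,0,0],[0.391,-0.0345,0.68,0,0,0,0],[0.391,-0.0345,0.68,0,0,0,0],[0.391,-0.0345,0.68,0,0,0,0],[0.391,-0.0345,0.68,0,0,0,0],[0.391,-0.0345,0.68,0,0,0,0]],
])

```text
clock: 13.97
tool_pos: [0.4306, -0.2367, 0.1903]
orientation: [150.0, -0.2, -95.1]
force: [-0.1, 0.7, -3.3]
opening: 0.0232
```

```bash
python3 plan.py nogo .08
```

```text
turn [ 0.7846 -0.0673  1.3625] shift cm [ 3.35 -0.27 -2.02] deg 90.2 force [-0.1  0.7 -3.3] t 13.9667 J [ -6.  24.  -3.   0. -93.   0.]
tip in housing: up 0.9 lat 68.3 z 187.4 mm angle 90.17 F up/lat/n [-3.  -0.6 -1.5] t 13.9667
```

>>> arm_command([
  [[0.391,-0.0345,0.68,0,0,0,0],[0.391,-0.0345,0.68,0,0,0,0],[0.391,-0.0345,0.68,0,0,0,0],[0.391,-0.0345,0.68,0,0,0,0],[0.391,-0.0345,0.68,0,0,0,0],[0.391,-0.0345,0.68,0,0,0,0],[0.391,-0.0345,0.68,0,0,0,0],[0.391,-0.0345,0.68,0,0,0,0]],
])

```text
clock: 14.63
tool_pos: [0.4306, -0.2368, 0.1902]
orientation: [157.7, 20.5, -54.3]
force: [1.0, -0.2, -3.7]
opening: 0.023
```

>>> arm_command([
  [[0.391,-0.0345,0.68,0,0,0,0],[0.391,-0.0345,0.68,0,0,0,0],[0.391,-0.0345,0.68,0,0,0,0],[0.391,-0.0345,0.68,0,0,0,0],[0.391,-0.0345,0.68,0,0,0,0],[0.391,-0.0345,0.68,0,0,0,0],[0.391,-0.0345,0.68,0,0,0,0],[0.391,-0.0345,0.68,0,0,0,0]],
])

```text
clock: 15.3
tool_pos: [0.4306, -0.2368, 0.1902]
orientation: [179.8, 29.9, -5.4]
force: [0.5, -0.1, -5.2]
opening: 0.0229
```

```bash
python3 snap.py w8; python3 plan.py nogo .03; python3 - <<'E'
import cv2
im=cv2.imread("pics/w8.png")
cv2.imwrite("pics/c8.png",cv2.resize(im[0:280,160:480],(800,700))[:600])
E
```

```text
15.3 [ 0.4306 -0.2368  0.1902] [179.78  29.86  -5.41] [ -5.6  23.5  -3.5   0.3 -92.9  90.1] [ 0.51 -0.06 -5.18]
turn [0.0046 0.002  0.0062] shift cm [ 7.66 -0.64 -4.52] deg 0.5 force [-0.4  0.6 -4.6] t 15.35 J [ -6.  23.  -4.   0. -93.  90.]
tip in housing: up 0.9 lat 0.9 z 119.2 mm angle 0.46 F up/lat/n [-4.2 -0.5 -1.9] t 15.35
```

View pics/w8.png

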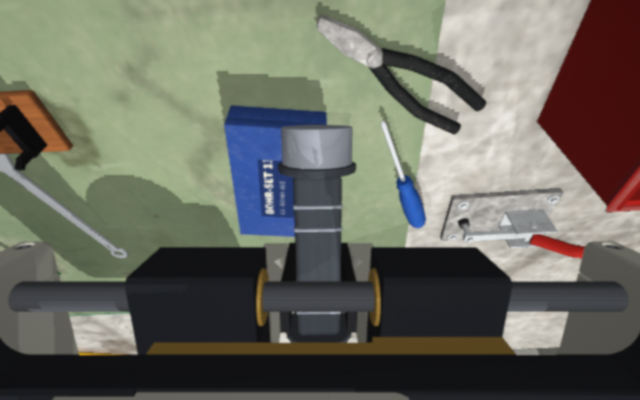

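```bash
python3 - <<'E'
import cv2
for n in("w5","w8"):
    g=cv2.cvtColor(cv2.imread(f"pics/{n}.png"),6).astype(int); print(g[118:136,318],g[160:176,318],g[200:213,318])
E
```

```text
[116 115 113 106 103 113 120 116 107 108 131 174 209 220 222 222 223 223] [223 223 223 223 222 222 218 198 150  91  65  66  68  67  66  65] [ 70  67  66  65  71  92 122 132 116  85  68  64  65]
[ 48  48  50  51  51  50  59  73  79  83  96 126 155 168 172 176 178 178] [172 173 173 173 171 168 164 154 130  89  63  68  74  77  77  78] [ 77  76  77  77  81  99 132 157 151 113  83  77  76]
```

>>> arm_command([
  [[0.0046,0.002,0.006,2,-0.2,-1.2,0],[0.0046,0.002,0.006,4,-0.35,-2.4,0],[0.0046,0.002,0.006,6,-0.5,-3.5,0],[0.0046,0.002,0.006,7.6,-0.64,-4.5,0],[0.0046,0.002,0.006,7.6,-0.64,-4.5,0],[0.0046,0.002,0.006,7.6,-0.64,-4.5,0],[0.0046,0.002,0.006,7.6,-0.64,-4.5,0]],
])

```text
clock: 15.93
tool_pos: [0.5063, -0.2432, 0.1452]
orientation: [-179.9, 30.1, -4.9]
force: [0.4, 0.4, -3.5]
opening: 0.0231
```

```bash
python3 plan.py nogo .005
```

```text
turn [-0.001  -0.001  -0.0016] shift cm [ 2.25 -0.19 -1.26] deg 0.1 force [ 0.4  0.4 -3.5] t 15.9333 J [ -6.  32.   4.   0. -93.  91.]
tip in housing: up -0.4 lat -0.0 z 30.8 mm angle 0.12 F up/lat/n [-2.8 -0.4 -2. ] t 15.9333
```

>>> arm_command([
  [[0,0,0,0.5,-0.04,-0.28,0],[0,0,0,1,-0.08,-0.56,0],[0,0,0,1.5,-0.13,-0.84,0],[0,0,0,2.0,-0.17,-1.12,0],[0,0,0,2.3,-0.2,-1.3,0],[0,0,0,2.3,-0.2,-1.3,0],[0,0,0,2.3,-0.2,-1.3,0],[0,0,0,2.3,-0.2,-1.3,0]],
])

```text
clock: 16.6
tool_pos: [0.5295, -0.2452, 0.1321]
orientation: [-179.9, 30.0, -4.8]
force: [0.9, -0.8, -5.0]
opening: 0.023
```

```bash
python3 plan.py nogo -.001
```

```text
turn [-0.0022 -0.0006 -0.0035] shift cm [ 0.44 -0.04 -0.26] deg 0.2 force [ 0.9 -0.8 -5. ] t 16.6 J [ -5.  35.   7.   0. -93.  91.]
tip in housing: up -0.0 lat -0.2 z 4.1 mm angle 0.24 F up/lat/n [-3.9  0.8 -3.3] t 16.6
```

>>> arm_command([
  [[-0.002,0,-0.003,0.1,-0.01,-0.06,0],[-0.002,0,-0.003,0.2,-0.02,-0.12,0],[-0.002,0,-0.003,0.3,-0.03,-0.17,0],[-0.002,0,-0.003,0.37,-0.03,-0.21,0],[-0.002,0,-0.003,0.37,-0.03,-0.21,0],[-0.002,0,-0.003,0.37,-0.03,-0.21,0]],
])

```text
clock: 17.1
tool_pos: [0.5333, -0.2455, 0.13]
orientation: [-180.0, 30.0, -5.0]
force: [-1.1, 0.4, -4.7]
opening: 0.0233
```

>>> arm_command([
  [[0,0,0,0.05,0,-0.03,0],[0,0,0,0.05,0,-0.03,0],[0,0,0,0.1,0,-0.06,0],[0,0,0,0.1,0,-0.06,0],[0,0,0,0.1,0,-0.06,0]],
])

```text
clock: 17.52
tool_pos: [0.5343, -0.2455, 0.1294]
orientation: [-180.0, 30.0, -5.0]
force: [-0.0, 0.3, -4.0]
opening: 0.0227
```

```bash
python3 plan.py nogo -.001
```

```text
turn [-0.0002 -0.0004 -0.0005] shift cm [-0.04 -0.01  0.01] deg 0.0 force [-0.   0.3 -4. ] t 17.5167 J [ -5.  35.   8.   0. -93.  90.]
tip in housing: up 0.0 lat -0.1 z -1.4 mm angle 0.04 F up/lat/n [-3.5 -0.3 -2. ] t 17.5167
```

Near contact; creep on 0.6 mm at a time.

>>> arm_command([
  [[0,0,0,0.03,0,-0.015,0],[0,0,0,0.05,0,-0.03,0],[0,0,0,0.05,0,-0.03,0]],
])

```text
clock: 17.77
tool_pos: [0.5347, -0.2455, 0.1292]
orientation: [-180.0, 30.0, -5.0]
force: [-0.1, 0.4, -4.3]
opening: 0.0228
```

>>> arm_command([
  [[0,0,0,0.03,0,-0.015,0],[0,0,0,0.05,0,-0.03,0],[0,0,0,0.05,0,-0.03,0]],
])

```text
clock: 18.02
tool_pos: [0.5348, -0.2455, 0.1291]
orientation: [-180.0, 30.1, -5.0]
force: [-2.9, 0.7, -2.8]
opening: 0.023
```

```bash
python3 plan.py nogo -.001
```

```text
turn [-0.0003 -0.0014 -0.0005] shift cm [-0.09 -0.01  0.04] deg 0.1 force [-2.9  0.7 -2.8] t 18.0167 J [ -5.  35.   8.   0. -93.  90.]
tip in housing: up -0.0 lat -0.2 z -2.0 mm angle 0.09 F up/lat/n [-3.9 -0.4  1.1] t 18.0167
```

>>> arm_command([
  [[0,0,0,0.03,0,-0.015,0],[0,0,0,0.05,0,-0.03,0],[0,0,0,0.05,0,-0.03,0],[0,0,0,0.05,0,-0.03,0]],
])

```text
clock: 18.35
tool_pos: [0.5349, -0.2455, 0.1291]
orientation: [-180.0, 30.1, -5.0]
force: [-4.8, 1.3, 1.0]
opening: 0.0231
```

```bash
python3 plan.py nogo -.001
```

```text
turn [-0.0003 -0.0022 -0.0005] shift cm [-0.1  -0.01  0.04] deg 0.1 force [-4.8  1.3  1. ] t 18.35 J [ -5.  35.   8.   0. -93.  90.]
tip in housing: up -0.1 lat -0.2 z -2.1 mm angle 0.13 F up/lat/n [-1.6 -0.9  4.7] t 18.35
```

>>> arm_command([
  [[0,0,0,0.025,0,-0.012,0],[0,0,0,0.025,0,-0.012,0],[0,0,0,0.025,0,-0.012,0],[0,0,0,0.025,0,-0.012,0],[0,0,0,0.025,0,-0.012,0],[0,0,0,0.025,0,-0.012,0],[0,0,0,0.025,0,-0.012,0],[0,0,0,0.025,0,-0.012,0]],
])

```text
clock: 19.02
tool_pos: [0.5349, -0.2454, 0.1291]
orientation: [-180.0, 30.1, -5.0]
force: [-4.6, 1.3, 1.3]
opening: 0.0233
```

>>> arm_command([
  [[0,0,0,0,0,0,0],[0,0,0,0,0,0,0],[0,0,0,0,0,0,0],[0,0,0,0,0,0,0]],
])

```text
clock: 19.35
tool_pos: [0.5349, -0.2454, 0.1291]
orientation: [-180.0, 30.2, -5.0]
force: [-6.8, 1.6, 1.8]
opening: 0.0233
```

```bash
python3 plan.py nogo .06
```

```text
turn [-0.0004 -0.0026 -0.0005] shift cm [-5.36  0.45  3.1 ] deg 0.2 force [-6.8  1.6  1.8] t 19.35 J [ -5.  35.   8.   0. -93.  90.]
tip in housing: up -0.1 lat -0.2 z -2.1 mm angle 0.15 F up/lat/n [-1.9 -1.   6.9] t 19.35
```

>>> arm_command([
  [[0,0,0,-0.5,0.04,0.28,0],[0,0,0,-1.5,0.13,0.86,0],[0,0,0,-3,0.26,1.73,0],[0,0,0,-4.5,0.39,2.6,0],[0,0,0,-6.5,0.56,3.75,0],[0,0,0,-8.6,0.74,5.5,0],[0,0,0,-10.4,0.91,8,0],[0,0,0,-11,1.0,10,0]],
])

```text
clock: 20.02
tool_pos: [0.4237, -0.2354, 0.2305]
orientation: [-180.0, 29.9, -5.0]
force: [0.4, -0.3, -4.4]
opening: 0.0233
```

```bash
cat > back.py <<'E'
from plan import *
delta((np.array([.4252,.1082,.16]),Rot([180,0,-92.75])),.5)
delta((np.array([.4252,.1082,.16]),Rot([180,0,-92.75])))
E
python3 back.py
```

```text
turn [-0.2171 -0.1893 -0.7465] shift cm [ 0.08 17.18 -3.53] deg 91.7 force [ 0.4 -0.3 -4.4] t 20.0167 J [ -6.  21.  -1.   0. -97.  90.]
turn [-0.4342 -0.3785 -1.493 ] shift cm [ 0.15 34.36 -7.05] deg 91.7 force [ 0.4 -0.3 -4.4] t 20.0167 J [ -6.  21.  -1.   0. -97.  90.]
```

>>> arm_command([
  [[-0.217,-0.189,-0.7465,0,17.2,-1,0],[-0.217,-0.189,-0.7465,0,17.2,-1,0],[-0.217,-0.189,-0.7465,0,17.2,-1,0],[-0.217,-0.189,-0.7465,0,17.2,-1,0],[-0.217,-0.189,-0.7465,0,17.2,-1,0],[-0.217,-0.189,-0.7465,0,17.2,-1,0],[-0.217,-0.189,-0.7465,0,17.2,-1,0],[-0.217,-0.189,-0.7465,0,17.2,-1,0]],
])

```text
clock: 20.68
tool_pos: [0.4252, -0.0634, 0.2199]
orientation: [173.9, 14.8, -50.5]
force: [-0.5, -0.8, -3.4]
opening: 0.0228
```

```bash
python3 back.py
```

```text
turn [-0.1085 -0.0931 -0.3729] shift cm [ 0.    8.58 -2.99] deg 45.8 force [-0.5 -0.8 -3.4] t 20.6833 J [  8.   7. -13.  -9. -83.  34.]
turn [-0.217  -0.1861 -0.7457] shift cm [ 0.   17.16 -5.99] deg 45.8 force [-0.5 -0.8 -3.4] t 20.6833 J [  8.   7. -13.  -9. -83.  34.]
```

>>> arm_command([
  [[-0.217,-0.186,-0.7457,0,17.2,-6,0],[-0.217,-0.186,-0.7457,0,17.2,-6,0],[-0.217,-0.186,-0.7457,0,17.2,-6,0],[-0.217,-0.186,-0.7457,0,17.2,-6,0],[-0.217,-0.186,-0.7457,0,17.2,-6,0],[-0.217,-0.186,-0.7457,0,17.2,-6,0],[-0.217,-0.186,-0.7457,0,17.2,-6,0],[-0.217,-0.186,-0.7457,0,17.2,-6,0]],
])

```text
clock: 21.35
tool_pos: [0.4249, 0.1088, 0.1581]
orientation: [179.9, 0.0, -92.9]
force: [-1.2, -0.1, -4.5]
opening: 0.023
```

>>> arm_command([
  [[0,0,0,0,0,0,0],[0,0,0,0,0,0,0],[0,0,0,0,0,0,0]],
])

```text
clock: 21.6
tool_pos: [0.4261, 0.1083, 0.1585]
orientation: [179.8, 0.2, -92.6]
force: [-0.7, 0.3, -4.6]
opening: 0.0231
```

```bash
python3 back.py; python3 snap.py w9
```

```text
turn [-0.0016 -0.0019 -0.0015] shift cm [-0.05 -0.01  0.07] deg 0.3 force [-0.7  0.3 -4.6] t 21.6 J [ 40.  -0. -31.  -0. -59. -42.]
turn [-0.0033 -0.0038 -0.0031] shift cm [-0.09 -0.01  0.15] deg 0.3 force [-0.7  0.3 -4.6] t 21.6 J [ 40.  -0. -31.  -0. -59. -42.]
21.6 [0.4261 0.1083 0.1585] [179.77   0.18 -92.57] [ 39.8  -0.1 -30.8  -0.3 -59.4 -42.2] [-0.69  0.29 -4.65]
```

View pics/w9.png

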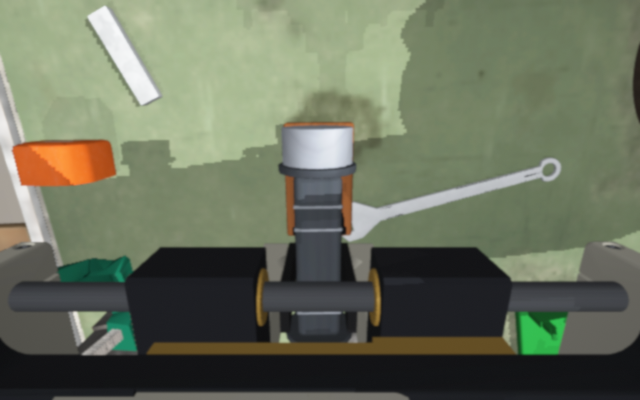

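>>> arm_command([
  [[-0.003,-0.004,-0.003,-0.08,0,-3,0],[-0.003,-0.004,-0.003,-0.08,0,-6,0],[-0.003,-0.004,-0.003,-0.08,0,-9,0],[-0.003,-0.004,-0.003,-0.08,0,-10.5,0],[-0.003,-0.004,-0.003,-0.08,0,-11.5,0],[-0.003,-0.004,-0.003,-0.08,0,-11.5,0]],
])

```text
clock: 22.15
tool_pos: [0.4243, 0.107, 0.0413]
orientation: [179.8, -0.2, -92.9]
force: [0.5, -0.3, -4.2]
opening: 0.0233
```

>>> arm_command([
  [[0,0,0,0,0,-0.4,0],[0,0,0,0,0,-0.8,0],[0,0,0,0,0,-1.1,0],[0,0,0,0,0,-1.25,0],[0,0,0,0,0,-1.25,0],[0,0,0,0,0,-1.25,0]],
])

```text
clock: 22.65
tool_pos: [0.4254, 0.1086, 0.0312]
orientation: [-179.9, 0.0, -92.9]
force: [-0.3, 0.6, -4.1]
opening: 0.0227
```

```bash
python3 back.py
```

```text
turn [-0.0002  0.0006  0.001 ] shift cm [-0.01 -0.02  6.44] deg 0.1 force [-0.3  0.6 -4.1] t 22.65 J [ 40.   9. -41.   0. -40. -43.]
turn [-0.0003  0.0012  0.002 ] shift cm [-0.02 -0.04 12.88] deg 0.1 force [-0.3  0.6 -4.1] t 22.65 J [ 40.   9. -41.   0. -40. -43.]
```

Pick height was 0.029; lower 2 mm more and check contact.

>>> arm_command([
  [[0,0,0,0,0,-0.1,0],[0,0,0,0,0,-0.2,0],[0,0,0,0,0,-0.2,0],[0,0,0,0,0,-0.2,0]],
])

```text
clock: 22.98
tool_pos: [0.4254, 0.1086, 0.029]
orientation: [-179.9, 0.0, -92.9]
force: [0.9, 0.4, -3.7]
opening: 0.0231
```

>>> arm_command([
  [[0,0,0,0,0,0,1],[0,0,0,0,0,0,1],[0,0,0,0,0,0,1],[0,0,0,0,0,0,1],[0,0,0,0,0,0,1],[0,0,0,0,0,0,1],[0,0,0,0,0,0,1],[0,0,0,0,0,0,1]],
])

```text
clock: 23.65
tool_pos: [0.4253, 0.1085, 0.029]
orientation: [-180.0, 0.0, -92.9]
force: [-0.3, 1.0, -0.3]
opening: 0.0704
```

>>> arm_command([
  [[0,0,0,0,0,0,1],[0,0,0,0,0,0,1],[0,0,0,0,0,0,1]],
])

```text
clock: 23.9
tool_pos: [0.4253, 0.1085, 0.0289]
orientation: [-180.0, 0.0, -92.9]
force: [0.2, 0.7, 0.0]
opening: 0.0866
```

>>> arm_command([
  [[0,0,0,0,0,3,1],[0,0,0,0,0,6,1],[0,0,0,0,0,10,1],[0,0,0,0,0,14,1],[0,0,0,0,0,18,1],[0,0,0,0,0,21,1],[0,0,0,0,0,22.1,1],[0,0,0,0,0,22.1,1]],
])

```text
clock: 24.57
tool_pos: [0.4268, 0.1093, 0.2535]
orientation: [-179.7, 0.2, -92.9]
force: [1.1, 1.0, 0.6]
opening: 0.0875
```

>>> arm_command([
  [[0,0,0,0,0.7,0,1],[0,0,0,0,0.7,0,1],[0,0,0,0,0.7,0,1],[0,0,0,0,0.7,0,1]],
])

```text
clock: 24.9
tool_pos: [0.4247, 0.1153, 0.2487]
orientation: [179.9, -0.1, -92.9]
force: [0.4, -0.6, 0.7]
opening: 0.0878
```

```bash
python3 snap.py w10; python3 - <<'E'
import cv2,numpy as np
C=[cv2.resize(cv2.imread(f"pics/{n}.png")[80:260,250:380],(400,554),interpolation=cv2.INTER_CUBIC) for n in("w1","w10")]
cv2.imwrite("pics/c10.png",np.hstack(C))
E
```

```text
24.9 [0.4247 0.1153 0.2487] [ 1.7994e+02 -9.0000e-02 -9.2850e+01] [ 41.   -4.1 -22.4   0.  -71.8 -43.9] [ 0.44 -0.57  0.68]
```

View pics/c10.png

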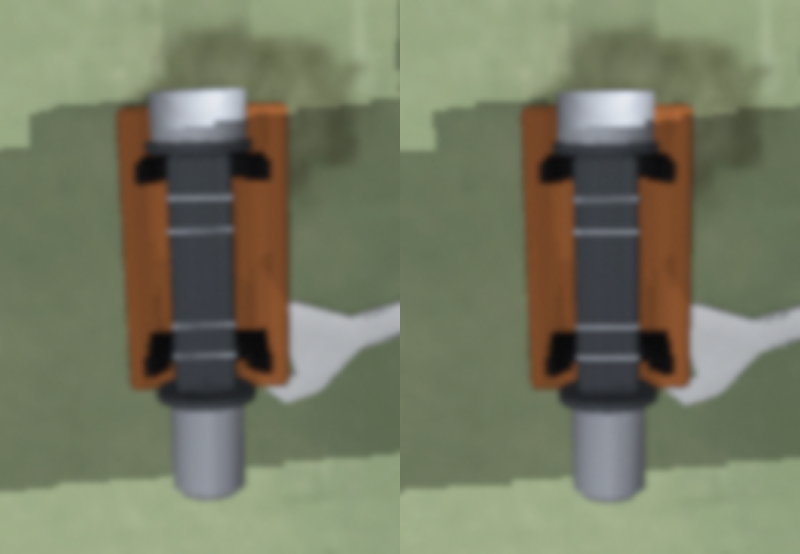

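The gauge lies in the saddles as at the start: the handle lines are at the same crop rows (about 198, 230, 327 and 356) and the collars sit outside both saddles. I'm handing in.

```bash
python3 -c "
from plant import ctrl
o=ctrl.get_obs();print(o['clock'],o['force'],o['opening']);print(ctrl.close_job())"
```

```text
24.95 [-0.24553308  0.35647243  0.25266907] 0.08738766260063971
the job is handed in; nothing more can be done
None
```

The gauge check is finished and handed in at 24.95 s of the 61 s allowed; I got no verdict back.

- **Go end:** it slid into the bore with no noticeable resistance until the collar met the face. I held about 7 N there for roughly 0.4 s, with the axis within about 0.2° of the bore by the arm's readings. I then drew it out.
- **No-go end:** after turning the gauge round, I pressed it on the mouth about 0.2 mm off centre and 0.15° off square. The push was about 7–9 N, held for over a second, and the bore refused it.
- **Return:** I laid the gauge back the same way round, released it and lifted the gripper clear. The last picture shows it lying in the saddles as at the start, and the force on the gripper had dropped back to about zero.
- **Bystanders:** the robot was never brought near the pliers, tape measure or offcut. I did not measure their positions again at the end.

**Disagreements:**
- The housing face lay about 1.5 mm deeper along the bore than I had measured with the cameras, so the no-go tip read about -2 mm at contact. A 36 mm end cannot enter a 32 mm bore, so I put this down to the estimate.
- My two-view estimate of the handle's top was 0.070 m against 0.059 m from the text. I grasped at the text's height, and the hold was good.

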